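# Put the napkin caddy away under the roll-top

## Robot

A 6-joint arm with a two-finger parallel gripper is mounted at the origin on the work surface. World frame = base frame: x ahead of the robot, y to its left, z up, the work surface at z = 0. Lengths are in mm, angles in rad, forces in N, time in s.
With the tool pointing down it reaches from about 400 to 925 mm from the base axis. Payload 12.5 kg.
Tool frame: the origin (TCP) lies at the very end of the fingers, on their centre line; the grasp point (between the pads) lies 19 mm behind it; z points along the fingers, y is the line along which they close (so a half turn about z gives the same grasp; the last joint's range is limited). The gripper opens to 95 mm and grips with 3 to 60 N. Pads are 20 mm wide; open, the fingers measure 119 mm over their backs; the gripper's body (75 mm by 180 mm) begins 59 mm behind the grasp point.
Start: joints at [-0.106, 0.491, 1.559, -0, 1.092, -0.106], TCP at [625.017, 0.021, 214.661] pointing down, gripper open.
Joint ranges: [-3.1, 3.1], [-0.84, 2.19], [0.05, 2.79], [-1.13, 4.28], [0.06, 2.93], [-2.69, 2.69]. Speed limits (rad/s): [2.22, 2.22, 2.79, 3.14, 3.14, 3.14].

## Interface

Orientations are given as [roll, pitch, yaw] about the fixed x, y, z axes, in that order (R = Rz(yaw) Ry(pitch) Rx(roll)).
In Python, from cell import * gives the robot as it stands.
- The arm moves only by the tool jog_arm, never from a script. Its argument "targets" is a list of rows, each an object with "turn": the turn, a rotation vector about the world's x, y, z in degrees, a list of three; "slide": the shift along the world's x, y, z in mm, a list of three; "claw": the opening in per cent of the stroke, from 0 (shut) to 100 (fully open). In form: [{"turn": [wx, wy, wz], "slide": [x, y, z], "claw": claw}, ...]. A call has 1 to 5 rows; each row shifts and turns the commanded pose from where the row before left it; what a row does not reach is not made up. A row lasts 1/8 s, in which the tool goes at most 62.5 mm and 10.7 degrees, less where a joint would pass 70% of its speed; a pose out of reach is approached as far as the arm can. A call with a gripper value outside its range is refused whole. The fingers move at their own pace and stop on an object; the grip force is fixed at half the most. Time passes only in rows, so rows that do not move let the fingers close. It gives the time, the measured TCP pose, the force, the opening and the grip force at its end, in the units of the state.
- state(): the state, without advancing time (a new reading comes with each control period).
- read_camera(name): name is "scene" or "side" or "wrist"; returns a dict with "frame" (420x560x3 uint8, blue, green, red), "mtx" (3x3 intrinsics, pixels), "R" (3x3) and "t" (3): a world point X has camera coordinates R X + t. Camera axes: x right, y down, z forward; pixel columns grow to the right and rows downward; lengths in mm; the calibration is good to about 2 mm. The wrist camera is an equidistant fisheye: a pixel r from the principal point sees the ray r / f radians off the axis. A picture is of the moment at which its call begins. There is no depth.
- job_done(): hands the job in; it is judged then, once.
Trained networks look in the newest picture that a camera, given by its name, has taken for a name from the list of things; names that differ only in an ending like _2 or _b are one class to them, and where a whole thing is asked for, a point or a joint stands for the part that bears it (a point fixed in the world has none). Each returns a list of dicts, best first, with "conf" (0 to 1); they miss things now and then, are a little off and sometimes report something else, mostly with a low value. They report only what shows in the picture. A call takes as long as a camera call. They do not tell look-alikes from the thing itself.
- look_for(query, camera): "xy" ([column, row] in pixels, amid what is visible of it).
The state is a dict: "t": time; "joints": joint angles; "qvel": joint speeds; "tau": joint torques, N m; "eef_pos": TCP position; "tcp_rot": TCP orientation; "ft_force": force on the tool from outside, world axes, zero at the start; "moment": the same for the moment, N m; "opening": opening from 0.0 (shut) to 1.0 (fully open); "grip_force": force on a finger pad.
Only numpy, scipy, OpenCV 4.12 (cv2) and the standard library are available. Lean on these libraries where they do the work, as an engineer would, in place of code of your own. Each camera call takes 0.05 s, during which the arm holds its last target. There are 200 camera calls.

## Task

Roll the slatted cover of the wooden roll-top case all the way open, then stand the metal napkin dispenser upright in the red caddy and let go of it. Slide the loaded caddy along the counter, without lifting it, straight into the case until it meets the stop inside, and then roll the cover fully closed. Leave the mug, the bottle and the jar where they stand and do not tip the dispenser over.

Things in the scene. Friction and masses are not known exactly. Their poses are not given: they have to be found in the camera images.
- case: Roll-top case fixed on the counter: dark wooden half-barrel without a floor, 306 mm deep (own x), 262 mm wide (own y), 195 mm high with its cover. Origin: on the counter, middle of its footprint; z up. It opens towards its own -x through a doorway 242 mm wide between two 10 mm cheeks reaching from x=-153 to +153 mm. The rounded back (x>0) is fixed.
- stop (a point): Foot of the front face of a steel stop strip, 20 mm high, lying across the counter inside the case, at x=+45 mm in the case frame. A caddy pushed home against it has its centre at x=-20 mm in the case frame. Axes as the case's.
- cover_axis (a point): Middle of the axis about which the cover rolls: along the case's y, through x=0, 30 mm above the counter. Axes as the case's.
- cover (a joint): Roll angle of the cover about its axis, rad: 0 fully closed, 1.4 fully open (a stop at each end); growing, it carries the bar up and over towards the case's +x. Cover: quarter-barrel of pale slats, outer radius 165 mm, 264 mm wide, 0.25 kg. Friction holds it wherever it is left; it takes 1 to 4 N along the arc at the bar. Fully open, its leading edge is just in front of the top of the case.
- cover_bar (a point): Middle of the cover's steel pull bar: round, 12 mm thick, 130 mm long along the case's y, on a post at each end, its centre line 40 mm out from the slats. It runs on a 205 mm radius about the cover's axis: case frame x=-168, z=148 mm when closed (35 degrees up on the -x side); x=+87, z=216 mm when fully open (115 degrees). It can be pushed from either side with shut fingers, or pinched.
- caddy: Red open-topped plastic caddy, loose on the counter before the case, about 0.45 kg: 130 mm along its own x, 170 mm along its own y, 30 mm high, walls and floor 5 mm. Origin: centre of its underside; its +x points roughly into the case. A push of 3 to 10 N slides it when loaded.
- dispenser_center (a point): Centre, 45 mm above the underside, of the box-shaped metal napkin dispenser standing loose on the counter, about 0.4 kg: 60 mm along its own x, 100 mm along its own y, 90 mm high, white napkins showing on its two large faces. Rigid; take it across its 60 mm.
- cup: White mug, 80 mm wide and 65 mm high with a handle, a bystander. Origin: centre of its underside.
- bottle: Green bottle, 68 mm wide and 190 mm high, a bystander. Origin: centre of its underside.
- jar: Amber jar, 76 mm wide and 100 mm high, a bystander. Origin: centre of its underside.
There are look-alikes about, which are no part of the job. Leave any turquoise look-alike of the part that bears dispenser_center alone. There is more than one size of the caddy; the one meant has the size given above.

How it is judged (in metres and radians):
On the way, in this order (a step that is already met when the one before it is completed fails the run):
1. the cover is rolled fully open (value of joint cover above 1.28 rad), for 0.2 s.
2. the dispenser stands upright on the caddy's floor, released (x of dispenser_center in the frame of caddy between -0.04 and 0.04 m and y of dispenser_center in the frame of caddy between -0.055 and 0.055 m and z of dispenser_center in the frame of caddy between 0.038 and 0.062 m and angle between dispenser_center's own z axis and vertical below 0.15 rad and contact force between the fingers and dispenser below 0.3 N), for 0.2 s.
3. the loaded caddy is inside the case, at the stop (x of caddy in the frame of case between -0.045 and 0.005 m and y of caddy in the frame of case between -0.05 and 0.05 m and angle between the x axis of caddy and the x axis of case, either way round below 0.3 rad and height (world z) of caddy below 0.01 m and x of dispenser_center in the frame of caddy between -0.04 and 0.04 m and y of dispenser_center in the frame of caddy between -0.055 and 0.055 m and z of dispenser_center in the frame of caddy between 0.038 and 0.062 m and angle between dispenser_center's own z axis and vertical below 0.15 rad), for 0.2 s.
4. the cover is rolled closed (value of joint cover below 0.06 rad), for 0.2 s.
At the end, for the whole second after the job is handed in: Cover closed within 0.06 rad and still; caddy at rest flat on the counter inside the case, centre within 25 mm of its depth at the stop and 50 mm of the case's middle line, turned under 0.3 rad; dispenser upright (0.15 rad) on the caddy's floor, at most 40 mm (x), 55 mm (y) off its centre (all of step 3 and value of joint cover below 0.06 rad and velocity of joint cover between -0.05 and 0.05 rad/s and linear speed of each of caddy, dispenser below 0.02 m/s); the robot touches nothing.
It fails at once if the dispenser is tipped over (angle between dispenser_center's own z axis and vertical above 0.6 rad).
It fails at once if the caddy is lifted off the counter (height (world z) of caddy above 0.025 m).
It fails at once if the mug is moved or knocked over (distance of cup from where it was at the start of the episode above 0.03 m or angle between cup's own z axis and vertical above 0.3 rad).
It fails at once if the bottle is moved or knocked over (distance of bottle from where it was at the start of the episode above 0.03 m or angle between bottle's own z axis and vertical above 0.3 rad).
It fails at once if the jar is moved or knocked over (distance of jar from where it was at the start of the episode above 0.03 m or angle between jar's own z axis and vertical above 0.3 rad).
It also fails if it takes over 72 s, if anything falls off the work surface, if the arm or the gripper's body presses on something with over 40 N, if the wrist force passes 120 N, or if a joint passes its speed limit or range.

## Working session

There is one attempt and no reset: what is moved stays moved. The work goes in short steps, Python scripts to look and compute and a tool call to move; the robot and the scene stay as the last step left them, time stands still between calls to the robot, and variables do not carry over. Pictures are saved under pics/ and viewed, at most 10 in all, crops included, and the job is handed in when it is done.

Besides the shell and the picture viewer there is one more tool, called after "Call:" as name(argument=value, ...), one argument or row to a line, values as JSON. jog_arm: Moves the arm, as the interface text tells. Its arguments: {"type":"object","properties":{"targets":{"type":"array","items":{"type":"object","properties":{"turn":{"type":"array","items":{"type":"number"}},"slide":{"type":"array","items":{"type":"number"}},"claw":{"type":"number"}}}}},"required":["targets"]}

```bash
ls; mkdir -p pics; cat > h.py <<'E'
from cell import *
import numpy as np, cv2
def ray(c,uv):
    p=np.array([(uv[0]-c["mtx"][0,2])/c["mtx"][0,0],(uv[1]-c["mtx"][1,2])/c["mtx"][1,1],1.0])
    R=np.array(c["R"]);return -R.T@np.array(c["t"]).ravel(), R.T@p
def onz(c,uv,z):
    o,d=ray(c,uv);return (o+d*(z-o[2])/d[2]).round(1)
def proj(c,X):
    p=np.array(c["R"])@np.array(X,float)+np.array(c["t"]).ravel();q=np.array(c["mtx"])@p;return (q[:2]/q[2]).round(1)
def tri(c1,u1,c2,u2):
    P=[np.array(c["mtx"])@np.c_[np.array(c["R"]),np.array(c["t"]).ravel()] for c in(c1,c2)]
    X=cv2.triangulatePoints(P[0],P[1],np.array(u1,float).reshape(2,1),np.array(u2,float).reshape(2,1)).ravel();return (X[:3]/X[3]).round(1)
E
python3 - <<'E'
from h import *
for n in("scene","side"):
    c=read_camera(n);c["mtx"]=np.array(c["mtx"]);cv2.imwrite(f"pics/{n}0.png",c["frame"])
    np.savez(f"{n}0.npz",mtx=c["mtx"],R=c["R"],t=c["t"],frame=c["frame"])
    o,d=ray(c,(280,210));print(n,o.round(0),d.round(2))
    for q in("case","cover_bar","caddy","dispenser_center","cup","bottle","jar"):
        print(q,[(np.round(r["xy"]).tolist(),round(r["conf"],2)) for r in look_for(q,n)[:4]])
E
```

```text
pics
scene [ 769. -329. 1140.] [-0.24  0.22 -0.95]
case [([374.0, 184.0], 0.82)]
cover_bar [([319.0, 163.0], 0.81)]
caddy [([158.0, 197.0], 0.68), ([286.0, 219.0], 0.67)]
dispenser_center [([179.0, 327.0], 0.82), ([204.0, 270.0], 0.69), ([359.0, 272.0], 0.2)]
cup [([355.0, 272.0], 0.89)]
bottle [([240.0, 330.0], 0.97), ([318.0, 162.0], 0.39)]
jar []
side [ 681. -338.  971.] [-0.21  0.27 -0.94]
case [([326.0, 149.0], 0.61)]
cover_bar [([315.0, 156.0], 0.56)]
caddy [([148.0, 242.0], 0.68), ([297.0, 220.0], 0.57)]
dispenser_center [([215.0, 386.0], 0.9)]
cup [([392.0, 262.0], 0.7), ([297.0, 221.0], 0.32)]
bottle [([288.0, 367.0], 0.6)]
jar [([355.0, 329.0], 0.93), ([324.0, 149.0], 0.57)]
```

View pics/scene0.png

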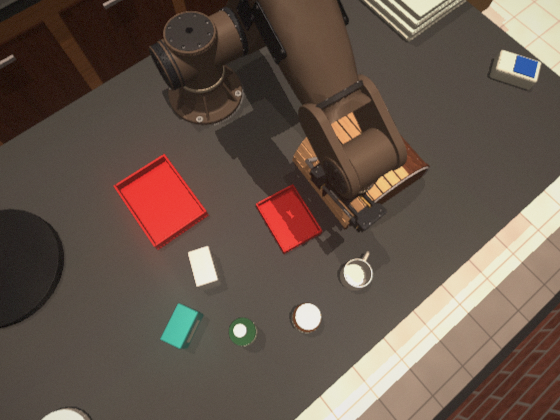

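View pics/side0.png

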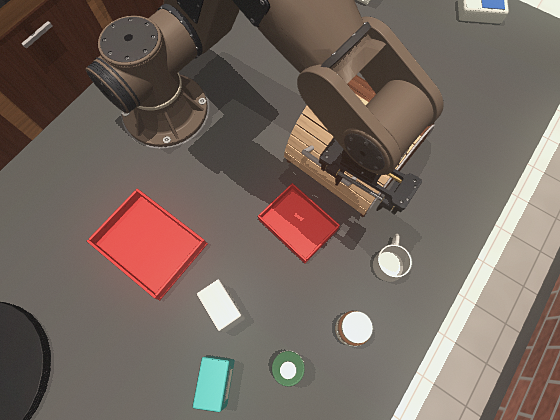

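Scene: red caddies at (160,200) (large) and (289,219) (small, in front of the case); the white-topped dispenser at (203,267), turquoise look-alike at (180,327), bottle (242,331), jar (307,318), mug (356,273). The case is at about (360,165), partly hidden by the arm. Next I measure sizes to tell the caddies apart.

```bash
cat >> h.py <<'E'
def rect(c,mask,z,near):
    cs,_=cv2.findContours(mask,cv2.RETR_EXTERNAL,cv2.CHAIN_APPROX_NONE)
    k=max((k for k in cs if cv2.contourArea(k)>150),key=lambda k:cv2.pointPolygonTest(k,tuple(map(float,near)),True))
    W=np.array([onz(c,p[0],z)[:2] for p in k],np.float32)
    return cv2.minAreaRect(W)
def red(c):
    f=c["frame"].astype(int);return ((f[...,2]>90)&(f[...,1]<70)&(f[...,0]<70)).astype(np.uint8)
def white(c):
    f=c["frame"].astype(int);return ((f.min(2)>150)&(f.max(2)-f.min(2)<45)).astype(np.uint8)
E
python3 - <<'E'
from h import *
S=np.load("scene0.npz");D=np.load("side0.npz")
for c,l in((S,[(160,200),(289,219)]),(D,[(147,242),(298,222)])):
    for p in l: print("caddy",rect(c,red(c),30,p))
for c,p in((S,(203,267)),(D,(220,305))): print("disp",rect(c,white(c),90,p))
print("turq",tri(S,(180,320),D,(212,375)))
print("bottle",tri(S,(239,331),D,(288,370)),"jar",tri(S,(308,317),D,(356,327)),"cup",tri(S,(354,272),D,(393,261)))
print("bar",tri(S,(319,163),D,(315,156)))
c=S
print("case right corner scene ",onz(S,(427,170),30))
for n,c in(("S",S),("D",D)):
    print(proj(c,(625,0,214)))
E
```

```text
caddy ((243.53826904296875, -333.4862365722656), (183.740234375, 255.13916015625), 88.01615905761719)
caddy ((525.8016967773438, -72.23231506347656), (135.7764129638672, 177.4188232421875), 80.89266204833984)
caddy ((245.22450256347656, -333.236572265625), (178.38558959960938, 245.214599609375), 87.90808868408203)
caddy ((523.9744873046875, -72.50474548339844), (136.4029541015625, 174.2447052001953), 80.74287414550781)
disp ((497.804931640625, -350.2176513671875), (57.917274475097656, 98.88129425048828), 69.4891586303711)
disp ((497.8867492675781, -350.5721435546875), (58.31556701660156, 97.79377746582031), 69.47488403320312)
turq [ 574.4 -476.5   70.9]
bottle [ 700.2 -370.2  180. ] jar [ 778.  -212.8   58.3] cup [766.7 -51.3 112.4]
bar [452.9 113.   29.3]
case right corner scene  [675.6 360.6  30. ]
[338.6 207.7]
[358.4 193.3]
```

```bash
python3 - <<'E'
import cv2,numpy as np
a=cv2.imread("pics/scene0.png")[120:300,180:440];b=cv2.imread("pics/side0.png")[80:260,240:460]
a=cv2.resize(a,None,fx=1.5,fy=1.5);a=cv2.resize(a,(400,277));b=cv2.resize(b,None,fx=2.4,fy=2.4)
cv2.imwrite("pics/crop1.png",cv2.resize(cv2.imread("pics/side0.png")[80:350,180:460],None,fx=2.1,fy=2.1))
E
```

```text
(no output)
```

View pics/crop1.png

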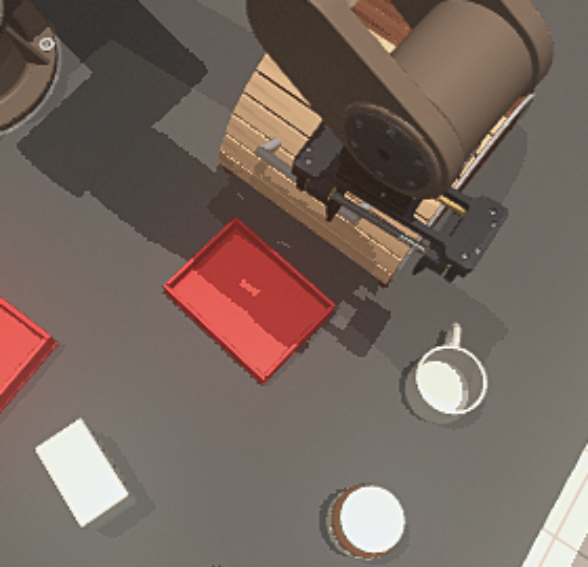

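The caddy at scene (289,219) measures 136×176 mm, so it is the 130×170 one. The other, at (160,200), is about 180×250 and too big. The crop confirms the small caddy lies before the case, and the white dispenser is the one to take. I move the arm aside to see the case.

Call:
jog_arm(
  targets=[
    {"turn":[0,0,0],"slide":[0,-40,40],"claw":0},
    {"turn":[0,0,0],"slide":[0,-50,35],"claw":0},
    {"turn":[0,0,0],"slide":[-20,-55,20],"claw":0},
    {"turn":[0,0,0],"slide":[-20,-55,0],"claw":0},
    {"turn":[0,0,0],"slide":[-20,-55,0],"claw":0},
  ],
)

```text
t: 1.42
eef_pos: [564.2, -256.6, 310.1]
tcp_rot: [3.141, 0.0, 1.571]
ft_force: [1.0, -0.1, 0.1]
opening: 0.531
grip_force: 0.0
```

```bash
python3 - <<'E'
from h import *
print(state()["eef_pos"],state()["ft_force"])
im=[]
for n in("scene","side"):
    c=read_camera(n)
    np.savez(f"{n}1.npz",mtx=c["mtx"],R=c["R"],t=c["t"],frame=c["frame"])
    im.append(c["frame"][60:260,240:440])
    for q in("case","cover_bar"):
        print(q,[(np.round(r["xy"],1).tolist(),round(r["conf"],2)) for r in look_for(q,n)[:4]])
cv2.imwrite("pics/crop2.png",cv2.resize(np.hstack(im),(800,400),interpolation=cv2.INTER_CUBIC))
E
```

```text
[ 564.21424126 -256.60501797  310.05259615] [ 1.04059327 -0.11555189  0.05723238]
case [([357.2, 161.2], 0.83)]
cover_bar [([345.8, 164.6], 0.88)]
case [([356.9, 137.7], 0.85)]
cover_bar [([344.0, 144.0], 0.87)]
```

View pics/crop2.png

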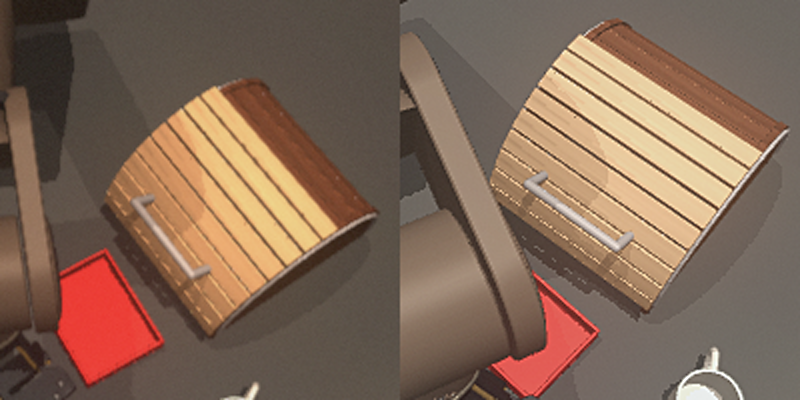

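The clear view shows the bar in the scene image from about (307.5,160.5) to (338.5,196.5), and in the side image from (304,150) to (350,183.5). I fit the case pose to these.

```bash
python3 - <<'E'
from h import *
from scipy.optimize import least_squares
S=np.load("scene1.npz");D=np.load("side1.npz")
print(tri(S,(307.5,160.5),D,(304,150)),tri(S,(338.5,196.5),D,(350,183.5)))
obs=[(S,(307.5,160.5),1),(S,(338.5,196.5),-1),(D,(304,150),1),(D,(350,183.5),-1)]
def T(p,X): 
    c,s=np.cos(p[2]),np.sin(p[2]);return np.array([p[0]+c*X[0]-s*X[1],p[1]+s*X[0]+c*X[1],X[2]])
f=lambda p:np.concatenate([proj(c,T(p,(-168,65*s,148)))-u for c,u,s in obs])
r=least_squares(f,[550,150,1.4],diff_step=1e-3);p=r.x;print(p,r.fun)
for c,o in((S,(240,60)),(D,(240,60))):
    v=c["frame"][60:260,240:440].copy();v=cv2.resize(v,None,fx=2,fy=2,interpolation=cv2.INTER_CUBIC)
    for a in range(0,181,10):
        for y in(-132,132):
            q=(proj(c,T(p,(-165*np.cos(np.radians(a)),y,30+165*np.sin(np.radians(a)))))-o)*2
            cv2.circle(v,tuple(int(i) for i in q),2,(255,0,0),-1)
    for x,y in((-153,-131),(-153,131),(153,131),(153,-131)):
        q=(proj(c,T(p,(x,y,0)))-o)*2;cv2.circle(v,tuple(int(i) for i in q),3,(0,255,0),-1)
    cv2.imwrite("pics/o%d.png"%(c is S),v)
cv2.imwrite("pics/ov.png",np.hstack([cv2.imread("pics/o1.png"),cv2.imread("pics/o0.png")]))
c=np.cos(p[2]);print("bar closed",T(p,(-168,0,148)),"open",T(p,(87,0,216)),"home",T(p,(-20,0,0)))
E
```

```text
[459.2  45.4 158.8] [586.8  54.2 118.9]
[538.47553862 212.88243445   1.48745614] [ 1.1  0.1 -1.6  0.6  1.7  1.3 -0.6 -0.6]
bar closed [524.49058931  45.46552613 148.        ] open [545.71774452 299.58047626 216.        ] home [536.81066371 192.95185013   0.        ]
```

View pics/ov.png

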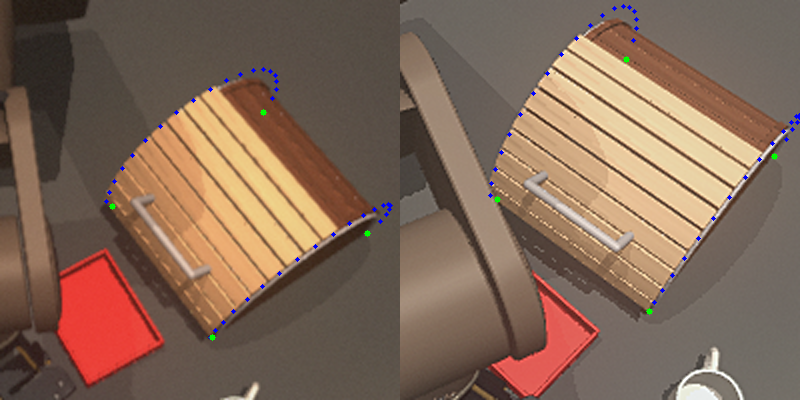

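The overlay fits: case at (538,213), yaw 1.487, with the bar at (524,45,148). I go in front of the bar with shut fingers.

Call:
jog_arm(
  targets=[
    {"turn":[0,0,0],"slide":[-8,51,-10],"claw":0},
    {"turn":[0,0,0],"slide":[-8,51,-10],"claw":0},
    {"turn":[0,0,0],"slide":[-8,51,-10],"claw":0},
    {"turn":[0,0,0],"slide":[-8,51,-10],"claw":0},
    {"turn":[0,0,0],"slide":[-8,51,-10],"claw":0},
  ],
)

```text
t: 2.35
eef_pos: [524.5, 3.0, 259.6]
tcp_rot: [3.141, -0.0, 1.573]
ft_force: [-0.2, 0.2, 0.2]
opening: 0.005
grip_force: 0.0
```

Call:
jog_arm(
  targets=[
    {"turn":[0,0,0],"slide":[0,0,-44],"claw":0},
    {"turn":[0,0,0],"slide":[0,0,-44],"claw":0},
    {"turn":[0,0,0],"slide":[0,0,-44],"claw":0},
    {"turn":[0,0,0],"slide":[0,12,0],"claw":0},
    {"turn":[0,0,0],"slide":[0,12,0],"claw":0},
  ],
)

```text
t: 2.98
eef_pos: [525.7, 24.5, 129.4]
tcp_rot: [3.14, 0.002, 1.573]
ft_force: [-12.7, -56.1, 35.9]
opening: 0.009
grip_force: 28.7
```

Call:
jog_arm(
  targets=[
    {"turn":[0,0,0],"slide":[0,0,0],"claw":0},
  ],
)

```text
t: 3.1
eef_pos: [525.7, 24.2, 130.4]
tcp_rot: [3.138, 0.002, 1.573]
ft_force: [-3.6, -10.4, 6.8]
opening: 0.005
grip_force: 5.5
```

```bash
python3 - <<'E'
from h import *
im=[]
for n in("scene","side"):
    c=read_camera(n)
    np.savez(f"{n}2.npz",mtx=c["mtx"],R=c["R"],t=c["t"],frame=c["frame"])
    im.append(c["frame"][60:260,240:440])
s=state();print(s["eef_pos"],s["ft_force"],s["moment"])
cv2.imwrite("pics/c3.png",cv2.resize(np.hstack(im),(800,400),interpolation=cv2.INTER_CUBIC))
E
```

```text
[525.75662952  24.14381854 130.3818965 ] [-3.64349758 -9.65976678  6.02223799] [-1.53005887  0.56143961 -0.04663194]
```

View pics/c3.png

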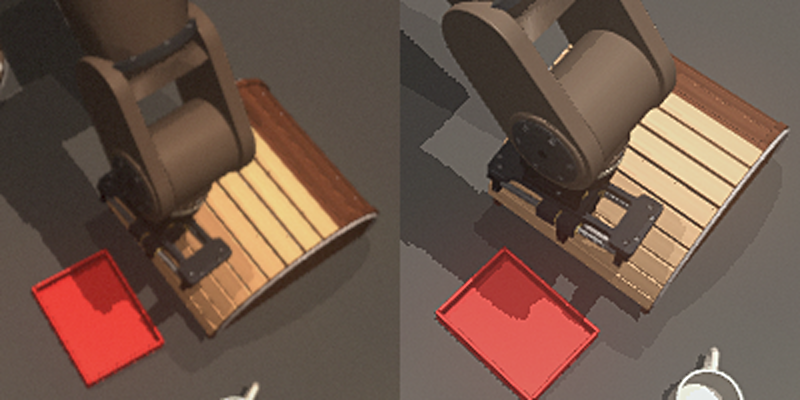

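Contact forces have settled to about 10 N, with the bar sliding up the finger as expected. I follow the arc.

Call:
jog_arm(
  targets=[
    {"turn":[0,0,0],"slide":[1,9,11],"claw":0},
    {"turn":[0,0,0],"slide":[1,11,12],"claw":0},
    {"turn":[0,0,0],"slide":[1,13,13],"claw":0},
    {"turn":[0,0,0],"slide":[1,13,11],"claw":0},
    {"turn":[0,0,0],"slide":[1,14,10],"claw":0},
  ],
)

```text
t: 3.82
eef_pos: [530.4, 85.0, 187.7]
tcp_rot: [3.138, 0.001, 1.572]
ft_force: [0.9, -2.1, -0.5]
opening: 0.005
grip_force: 1.4
```

Call:
jog_arm(
  targets=[
    {"turn":[0,0,0],"slide":[2,25,9],"claw":0},
    {"turn":[0,0,0],"slide":[3,33,10],"claw":0},
    {"turn":[0,0,0],"slide":[3,35,5],"claw":0},
    {"turn":[0,0,0],"slide":[3,35,0],"claw":0},
    {"turn":[0,0,0],"slide":[3,35,-5],"claw":0},
  ],
)

```text
t: 4.45
eef_pos: [543.8, 249.2, 206.2]
tcp_rot: [3.139, -0.001, 1.572]
ft_force: [-0.1, -2.7, -2.3]
opening: 0.007
grip_force: 1.4
```

Call:
jog_arm(
  targets=[
    {"turn":[0,0,0],"slide":[2,20,-6],"claw":0},
    {"turn":[0,0,0],"slide":[1,9,-4],"claw":0},
    {"turn":[0,0,0],"slide":[0,4,-2],"claw":0},
    {"turn":[0,0,0],"slide":[0,0,0],"claw":0},
    {"turn":[0,0,0],"slide":[0,0,0],"claw":0},
  ],
)

```text
t: 5.08
eef_pos: [547.2, 275.7, 194.1]
tcp_rot: [3.141, 0.006, 1.57]
ft_force: [-6.6, -28.5, 19.4]
opening: 0.003
grip_force: 14.6
```

The cover is against its stop (28 N). I back off and go to the dispenser, opening and turning +69.5° on the way.

Call:
jog_arm(
  targets=[
    {"turn":[0,0,0],"slide":[0,-25,4],"claw":0},
    {"turn":[0,0,0],"slide":[0,-20,45],"claw":0},
    {"turn":[0,0,0],"slide":[0,-30,45],"claw":50},
    {"turn":[0,0,7],"slide":[-5,-58,5],"claw":100},
    {"turn":[0,0,7],"slide":[-5,-58,5],"claw":100},
  ],
)

```text
t: 5.7
eef_pos: [536.7, 87.3, 296.8]
tcp_rot: [3.14, 0.0, 1.819]
ft_force: [2.0, -0.0, 0.1]
opening: 0.262
grip_force: 0.0
```

Call:
jog_arm(
  targets=[
    {"turn":[0,0,7],"slide":[-5,-58,0],"claw":100},
    {"turn":[0,0,7],"slide":[-5,-58,0],"claw":100},
    {"turn":[0,0,7],"slide":[-5,-58,0],"claw":100},
    {"turn":[0,0,7],"slide":[-5,-58,0],"claw":100},
    {"turn":[0,0,7],"slide":[-5,-58,0],"claw":100},
  ],
)

```text
t: 6.32
eef_pos: [511.4, -203.1, 296.4]
tcp_rot: [3.141, 0.001, 2.429]
ft_force: [0.2, -0.4, 0.7]
opening: 0.79
grip_force: 0.0
```

```bash
python3 - <<'E'
from h import *
im=[]
for n in("scene","side"):
    c=read_camera(n)
    np.savez(f"{n}3.npz",mtx=c["mtx"],R=c["R"],t=c["t"],frame=c["frame"])
    im.append(c["frame"][60:360,180:480])
    print("caddy",rect(c,red(c),30,proj(c,(525,-72,5))));print("disp",rect(c,white(c),90,proj(c,(498,-350,90))))
s=state();print(s["eef_pos"],s["tcp_rot"],s["joints"])
cv2.imwrite("pics/c4.png",cv2.resize(np.hstack(im),(800,400),interpolation=cv2.INTER_CUBIC))
E
```

```text
caddy ((527.28466796875, -70.19246673583984), (138.84445190429688, 178.4141082763672), 82.31761932373047)
disp ((497.76318359375, -350.06927490234375), (57.941566467285156, 98.76173400878906), 69.31593322753906)
caddy ((545.8541259765625, -78.36370849609375), (131.3201904296875, 129.01780700683594), 80.56792449951172)
disp ((497.8867492675781, -350.5721435546875), (58.31556701660156, 97.79377746582031), 69.47488403320312)
[ 511.18480198 -205.81365939  295.86133404] [-3.14115983e+00  1.18190668e-03  2.42503723e+00] [-5.02302856e-01  3.09564043e-01  1.62871204e+00 -7.22746420e-04
  1.20225380e+00 -1.35628349e+00]
```

View pics/c4.png

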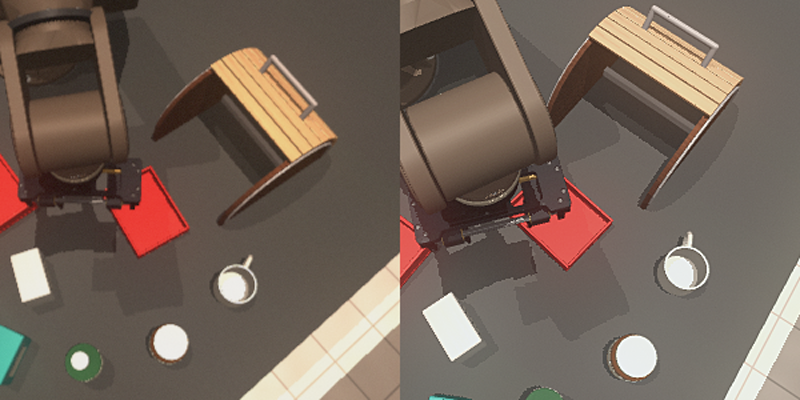

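The cover is fully open, the caddy and dispenser have not moved. I go down on the dispenser.

Call:
jog_arm(
  targets=[
    {"turn":[0,0,7],"slide":[-5,-50,0],"claw":100},
    {"turn":[0,0,7],"slide":[-5,-50,0],"claw":100},
    {"turn":[0,0,6.5],"slide":[-3,-45,0],"claw":100},
    {"turn":[0,0,0],"slide":[0,0,-50],"claw":100},
    {"turn":[0,0,0],"slide":[0,0,-50],"claw":100},
  ],
)

```text
t: 7.05
eef_pos: [498.8, -346.3, 195.1]
tcp_rot: [-3.141, 0.002, 2.782]
ft_force: [1.2, 0.1, 0.1]
opening: 0.999
grip_force: 0.0
```

```bash
python3 - <<'E'
from h import *
s=state();print(s["eef_pos"],s["tcp_rot"],s["opening"],s["joints"])
E
```

```text
[ 498.81545964 -346.29287184  195.0513319 ] [-3.14134693e+00  1.60050556e-03  2.78183005e+00] 0.9988320796679359 [-7.15729425e-01  4.84662941e-01  1.62833078e+00  3.82647877e-04
  1.02701317e+00 -1.92696067e+00]
```

Call:
jog_arm(
  targets=[
    {"turn":[0,0,0],"slide":[-1,-4,-45],"claw":100},
    {"turn":[0,0,0],"slide":[0,0,-50],"claw":100},
    {"turn":[0,0,0],"slide":[0,0,-48],"claw":100},
    {"turn":[0,0,0],"slide":[0,0,0],"claw":40},
    {"turn":[0,0,0],"slide":[0,0,0],"claw":40},
  ],
)

```text
t: 7.68
eef_pos: [498.8, -350.4, 54.5]
tcp_rot: [-3.141, 0.002, 2.784]
ft_force: [-1.2, -0.0, -0.3]
opening: 0.847
grip_force: 0.0
```

Call:
jog_arm(
  targets=[
    {"turn":[0,0,0],"slide":[0,0,0],"claw":40},
    {"turn":[0,0,0],"slide":[0,0,0],"claw":40},
    {"turn":[0,0,0],"slide":[0,0,0],"claw":40},
    {"turn":[0,0,0],"slide":[0,0,0],"claw":40},
  ],
)

```text
t: 8.18
eef_pos: [498.5, -350.5, 54.2]
tcp_rot: [-3.141, 0.002, 2.784]
ft_force: [-2.1, 0.4, 8.5]
opening: 0.629
grip_force: 30.0
```

Call:
jog_arm(
  targets=[
    {"turn":[0,0,0],"slide":[0,0,35],"claw":40},
    {"turn":[0,0,0],"slide":[0,0,35],"claw":40},
    {"turn":[0,0,2],"slide":[4,40,0],"claw":40},
    {"turn":[0,0,2],"slide":[5,50,0],"claw":40},
    {"turn":[0,0,2],"slide":[5,50,0],"claw":40},
  ],
)

```text
t: 8.8
eef_pos: [511.8, -208.6, 123.0]
tcp_rot: [3.141, 0.0, 2.889]
ft_force: [1.6, -0.6, -3.7]
opening: 0.633
grip_force: 30.0
```

Call:
jog_arm(
  targets=[
    {"turn":[0,0,2],"slide":[5,50,0],"claw":40},
    {"turn":[0,0,2],"slide":[5,50,0],"claw":40},
    {"turn":[0,0,2],"slide":[4,50,0],"claw":40},
    {"turn":[0,0,0],"slide":[0,0,0],"claw":40},
  ],
)

```text
t: 9.3
eef_pos: [525.8, -57.1, 123.0]
tcp_rot: [3.141, -0.0, 2.997]
ft_force: [-0.1, -0.4, -2.9]
opening: 0.633
grip_force: 30.0
```

```bash
python3 - <<'E'
from h import *
for n in("scene","side"):
    c=read_camera(n)
    print("caddy",rect(c,red(c),30,proj(c,(570,-110,5))),onz(c,proj(c,(500,-60,100)),100),rect(c,white(c),160,proj(c,(527,-60,160))))
    if n=="side":cv2.imwrite("pics/c5.png",cv2.resize(c["frame"][120:320,200:440],None,fx=2.5,fy=2.5))
s=state();print(s["eef_pos"],s["tcp_rot"],s["opening"],s["grip_force"])
E
```

```text
caddy ((527.3490600585938, -70.62078857421875), (138.32823181152344, 176.40673828125), 79.64234161376953) [500.1 -59.9 100. ] ((769.7560424804688, -55.52223205566406), (71.17201232910156, 81.41519165039062), 59.20675277709961)
caddy ((524.1024169921875, -74.80987548828125), (130.94619750976562, 173.29034423828125), 80.78897857666016) [500. -60. 100.] ((562.2825927734375, -65.08744812011719), (57.72663116455078, 24.381750106811523), 82.79393768310547)
[526.04192933 -59.707682   122.89812532] [-3.14152311e+00  2.56104794e-04  2.99430104e+00] 0.6298315510673238 29.99353677034378
```

View pics/c5.png

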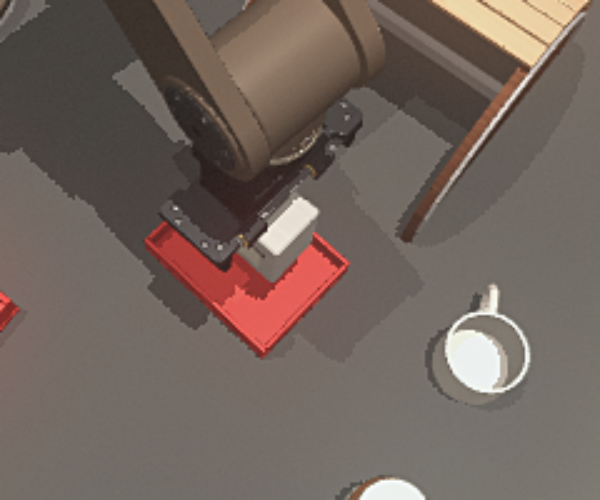

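The dispenser hangs above the caddy, inside its outline. I lower it.

Call:
jog_arm(
  targets=[
    {"turn":[0,0,0],"slide":[0,0,-35],"claw":40},
    {"turn":[0,0,0],"slide":[0,0,-18],"claw":40},
    {"turn":[0,0,0],"slide":[0,0,-6],"claw":40},
    {"turn":[0,0,0],"slide":[0,0,-3],"claw":40},
    {"turn":[0,0,0],"slide":[0,0,0],"claw":40},
  ],
)

```text
t: 10.02
eef_pos: [526.3, -60.4, 61.1]
tcp_rot: [3.142, 0.001, 2.993]
ft_force: [-0.4, 0.5, -2.6]
opening: 0.628
grip_force: 30.0
```

Call:
jog_arm(
  targets=[
    {"turn":[0,0,0],"slide":[0,0,-1.5],"claw":40},
    {"turn":[0,0,0],"slide":[0,0,-1],"claw":40},
    {"turn":[0,0,0],"slide":[0,0,0],"claw":40},
  ],
)

```text
t: 10.4
eef_pos: [526.2, -60.1, 59.2]
tcp_rot: [-3.141, 0.001, 2.993]
ft_force: [-3.6, -0.1, 7.3]
opening: 0.63
grip_force: 30.0
```

Touching the floor (force went from -2.6 to +7.3 N). I release and lift.

Call:
jog_arm(
  targets=[
    {"turn":[0,0,0],"slide":[0,0,0],"claw":70},
    {"turn":[0,0,0],"slide":[0,0,0],"claw":85},
    {"turn":[0,0,0],"slide":[0,0,0],"claw":85},
    {"turn":[0,0,0],"slide":[0,0,0],"claw":85},
    {"turn":[0,0,0],"slide":[0,0,0],"claw":85},
  ],
)

```text
t: 11.02
eef_pos: [526.0, -59.9, 58.1]
tcp_rot: [3.141, -0.0, 2.993]
ft_force: [1.0, 1.2, 0.2]
opening: 0.847
grip_force: 0.0
```

Call:
jog_arm(
  targets=[
    {"turn":[0,0,0],"slide":[0,0,25],"claw":85},
    {"turn":[0,0,0],"slide":[0,0,50],"claw":85},
    {"turn":[0,0,0],"slide":[0,0,60],"claw":60},
    {"turn":[0,0,-10],"slide":[0,-50,0],"claw":50},
    {"turn":[0,0,-10],"slide":[0,-50,0],"claw":50},
  ],
)

```text
t: 11.65
eef_pos: [526.2, -160.8, 194.2]
tcp_rot: [3.141, 0.002, 2.64]
ft_force: [0.3, -0.6, 0.2]
opening: 0.592
grip_force: 0.0
```

Call:
jog_arm(
  targets=[
    {"turn":[0,0,-10],"slide":[-2,-10,0],"claw":50},
    {"turn":[0,0,-10],"slide":[-2,-10,0],"claw":50},
    {"turn":[0,0,-10],"slide":[-2,-5,0],"claw":50},
    {"turn":[0,0,-10],"slide":[-2,-5,0],"claw":50},
    {"turn":[0,0,-10],"slide":[-2,0,0],"claw":50},
  ],
)

```text
t: 12.28
eef_pos: [515.9, -190.3, 193.0]
tcp_rot: [-3.142, -0.0, 1.765]
ft_force: [-0.4, -0.7, -0.7]
opening: 0.499
grip_force: 0.0
```

Call:
jog_arm(
  targets=[
    {"turn":[0,0,-8],"slide":[0,0,0],"claw":50},
    {"turn":[0,0,-8],"slide":[0,0,0],"claw":50},
    {"turn":[8,0,0],"slide":[0,0,-40],"claw":50},
    {"turn":[7,0,0],"slide":[0,0,-40],"claw":50},
    {"turn":[0,0,0],"slide":[0,0,-40],"claw":50},
  ],
)

```text
t: 12.9
eef_pos: [515.9, -191.3, 71.6]
tcp_rot: [-3.121, -0.262, 1.487]
ft_force: [-0.2, -0.4, 0.1]
opening: 0.5
grip_force: 0.0
```

```bash
python3 - <<'E'
from h import *
for n in("scene","side"):
    c=read_camera(n);np.savez(f"{n}4.npz",mtx=c["mtx"],R=c["R"],t=c["t"],frame=c["frame"])
    print("disp",rect(c,white(c),95,proj(c,(526,-60,95))))
    print("caddy",rect(c,red(c),30,proj(c,(590,-90,5))))
s=state();print(s["eef_pos"],s["tcp_rot"],s["opening"],s["ft_force"])
E
```

```text
disp ((526.6931762695312, -60.260169982910156), (57.6766357421875, 96.38729095458984), 81.2422103881836)
caddy ((525.6475830078125, -70.97100830078125), (134.74501037597656, 178.86021423339844), 80.64659118652344)
disp ((525.1298828125, -60.47154235839844), (58.18190383911133, 97.73094940185547), 81.10862731933594)
caddy ((553.4594116210938, -79.280517578125), (131.60940551757812, 112.98018646240234), 79.73377227783203)
[ 514.32082003 -189.48040603   69.87319381] [-3.11471861 -0.26389047  1.48711966] 0.4982975450291808 [0.8289032  0.24820362 0.58805074]
```

Call:
jog_arm(
  targets=[
    {"turn":[0,0,0],"slide":[1,0,-35],"claw":50},
    {"turn":[0,0,0],"slide":[1,0,-22],"claw":50},
    {"turn":[0,0,0],"slide":[1,20,0],"claw":50},
    {"turn":[0,0,0],"slide":[1,15,0],"claw":50},
    {"turn":[0,0,0],"slide":[1,10,0],"claw":50},
  ],
)

```text
t: 13.62
eef_pos: [521.9, -144.2, 17.6]
tcp_rot: [-3.123, -0.259, 1.491]
ft_force: [0.5, -5.1, 0.8]
opening: 0.501
grip_force: 2.6
```

Call:
jog_arm(
  targets=[
    {"turn":[0,0,0],"slide":[1,12,0],"claw":50},
    {"turn":[0,0,0],"slide":[1,16,0],"claw":50},
    {"turn":[0,0,0],"slide":[2,20,0],"claw":50},
    {"turn":[0,0,0],"slide":[2,20,0],"claw":50},
    {"turn":[0,0,0],"slide":[1,12,0],"claw":50},
  ],
)

```text
t: 14.25
eef_pos: [528.8, -64.6, 17.2]
tcp_rot: [-3.123, -0.26, 1.491]
ft_force: [-0.8, -7.7, 4.4]
opening: 0.497
grip_force: 3.6
```

```bash
python3 - <<'E'
from h import *
s=state();print(s["eef_pos"],s["tcp_rot"],s["opening"],s["ft_force"])
y=s["eef_pos"][1]+75
for n in("scene","side"):
    c=read_camera(n)
    print("disp",rect(c,white(c),95,proj(c,(532,y+10,95))))
    print("caddy",rect(c,red(c),30,proj(c,(595,y-10,5))))
E
```

```text
[528.78737904 -64.56756256  17.16435115] [-3.12323357 -0.25963216  1.49107144] 0.49734759028190006 [-0.82806138 -7.66489431  4.38197768]
disp ((527.2088012695312, 20.388792037963867), (54.803367614746094, 94.65631103515625), 86.34777069091797)
caddy ((571.5078125, 9.013465881347656), (131.32730102539062, 88.31575775146484), 86.10221862792969)
disp ((526.06591796875, 21.995426177978516), (58.02854919433594, 97.44741821289062), 86.5526123046875)
caddy ((245.22450256347656, -333.236572265625), (178.38558959960938, 245.214599609375), 87.90808868408203)
```

Call:
jog_arm(
  targets=[
    {"turn":[0,0,0],"slide":[1,15,0],"claw":50},
    {"turn":[0,0,0],"slide":[1,22,0],"claw":50},
    {"turn":[0,0,0],"slide":[2,22,0],"claw":50},
    {"turn":[0,0,0],"slide":[2,22,0],"claw":50},
    {"turn":[0,0,0],"slide":[2,22,0],"claw":50},
  ],
)

```text
t: 14.98
eef_pos: [536.5, 38.0, 16.6]
tcp_rot: [-3.122, -0.26, 1.49]
ft_force: [-1.1, -7.2, 3.7]
opening: 0.499
grip_force: 3.5
```

Call:
jog_arm(
  targets=[
    {"turn":[0,0,0],"slide":[2,22,0],"claw":50},
    {"turn":[0,0,0],"slide":[1,15,0],"claw":50},
    {"turn":[0,0,0],"slide":[1,15,0],"claw":50},
    {"turn":[0,0,0],"slide":[1,10,0],"claw":50},
    {"turn":[0,0,0],"slide":[0,5,0],"claw":50},
  ],
)

```text
t: 15.6
eef_pos: [541.3, 105.0, 16.5]
tcp_rot: [-3.122, -0.261, 1.49]
ft_force: [0.3, -7.3, 3.6]
opening: 0.499
grip_force: 3.6
```

Call:
jog_arm(
  targets=[
    {"turn":[0,0,0],"slide":[0,4,0],"claw":50},
    {"turn":[0,0,0],"slide":[0,4,0],"claw":50},
    {"turn":[0,0,0],"slide":[0,3,0],"claw":50},
    {"turn":[0,0,0],"slide":[0,0,0],"claw":50},
  ],
)

```text
t: 16.1
eef_pos: [541.0, 111.1, 16.6]
tcp_rot: [-3.123, -0.256, 1.491]
ft_force: [-11.3, -50.9, 16.5]
opening: 0.5
grip_force: 25.5
```

The caddy meets the stop (51 N at the wrist, no motion). I back out and go over to behind the bar.

Call:
jog_arm(
  targets=[
    {"turn":[0,0,0],"slide":[-1,-20,0],"claw":50},
    {"turn":[0,0,0],"slide":[-3,-40,0],"claw":50},
    {"turn":[0,0,0],"slide":[-4,-50,5],"claw":50},
    {"turn":[0,0,0],"slide":[-2,-30,30],"claw":0},
    {"turn":[-5,0,0],"slide":[0,0,55],"claw":0},
  ],
)

```text
t: 16.73
eef_pos: [530.2, -27.0, 105.6]
tcp_rot: [-3.124, -0.173, 1.485]
ft_force: [0.5, -0.1, 0.3]
opening: 0.349
grip_force: 0.0
```

```bash
python3 - <<'E'
from h import *
s=state();print(s["eef_pos"],s["ft_force"])
for n in("scene","side"):
    c=read_camera(n)
    print("disp",rect(c,white(c),95,proj(c,(537,195,95))))
    if n=="side":cv2.imwrite("pics/c6.png",cv2.resize(c["frame"][60:260,240:480],None,fx=2.5,fy=2.5))
E
```

```text
[530.21489622 -26.96960987 105.63029141] [ 0.47932475 -0.14960632  0.2735252 ]
disp ((769.6679077148438, -37.15048599243164), (75.83267974853516, 87.1783676147461), 58.54427719116211)
disp ((537.6309814453125, 176.83920288085938), (97.0863037109375, 30.07058334350586), 0.5535580515861511)
```

View pics/c6.png

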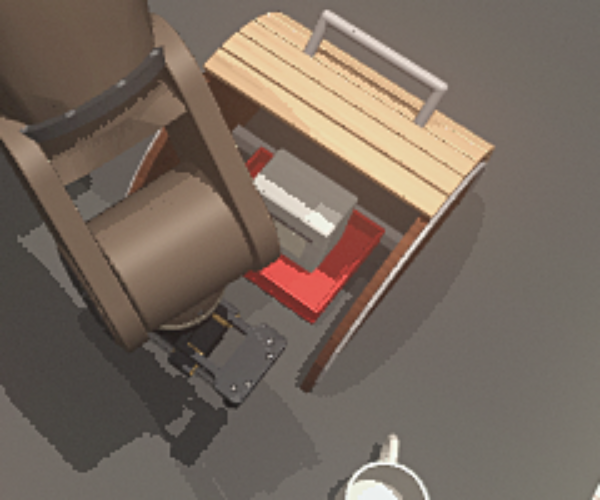

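The caddy is home with the dispenser upright in it, and the cover is still open with the bar on top. Next, behind the bar.

Call:
jog_arm(
  targets=[
    {"turn":[-5,0,0],"slide":[0,0,62],"claw":0},
    {"turn":[-5,0,0],"slide":[0,0,62],"claw":0},
    {"turn":[0,0,0],"slide":[0,10,60],"claw":0},
    {"turn":[0,0,0],"slide":[3,58,10],"claw":0},
    {"turn":[0,0,0],"slide":[3,58,0],"claw":0},
  ],
)

```text
t: 17.45
eef_pos: [537.0, 103.5, 301.2]
tcp_rot: [3.14, -0.001, 1.492]
ft_force: [1.6, 0.2, 0.3]
opening: 0.008
grip_force: 0.0
```

Call:
jog_arm(
  targets=[
    {"turn":[0,0,0],"slide":[3,58,0],"claw":0},
    {"turn":[0,0,0],"slide":[3,58,0],"claw":0},
    {"turn":[0,0,0],"slide":[3,58,0],"claw":0},
    {"turn":[0,0,0],"slide":[2,55,0],"claw":0},
    {"turn":[0,0,0],"slide":[0,0,0],"claw":0},
  ],
)

```text
t: 18.08
eef_pos: [547.0, 334.3, 298.7]
tcp_rot: [-3.139, -0.0, 1.497]
ft_force: [-0.5, -0.7, 0.2]
opening: 0.003
grip_force: 0.0
```

Call:
jog_arm(
  targets=[
    {"turn":[0,0,0],"slide":[0,0,-50],"claw":0},
    {"turn":[0,0,0],"slide":[0,0,-52],"claw":0},
    {"turn":[0,0,0],"slide":[-1,-8,0],"claw":0},
    {"turn":[0,0,0],"slide":[-1,-8,0],"claw":0},
    {"turn":[0,0,0],"slide":[-1,-8,0],"claw":0},
  ],
)

```text
t: 18.7
eef_pos: [546.1, 307.0, 200.9]
tcp_rot: [3.138, -0.003, 1.492]
ft_force: [1.9, 5.2, 4.2]
opening: 0.006
grip_force: 2.9
```

Call:
jog_arm(
  targets=[
    {"turn":[0,0,0],"slide":[-1,-15,3],"claw":0},
    {"turn":[0,0,0],"slide":[-2,-20,4],"claw":0},
    {"turn":[0,0,0],"slide":[-2,-30,4],"claw":0},
    {"turn":[0,0,0],"slide":[-3,-35,0],"claw":0},
    {"turn":[0,0,0],"slide":[-3,-30,-3],"claw":0},
  ],
)

```text
t: 19.32
eef_pos: [534.5, 175.9, 208.0]
tcp_rot: [3.138, -0.001, 1.492]
ft_force: [2.1, 2.8, -2.3]
opening: 0.006
grip_force: 1.7
```

Call:
jog_arm(
  targets=[
    {"turn":[0,0,0],"slide":[-2,-23,-7],"claw":0},
    {"turn":[0,0,0],"slide":[-1,-17,-7],"claw":0},
    {"turn":[0,0,0],"slide":[-1,-16,-8],"claw":0},
    {"turn":[0,0,0],"slide":[-1,-15,-10],"claw":0},
    {"turn":[0,0,0],"slide":[-1,-14,-11],"claw":0},
  ],
)

```text
t: 19.95
eef_pos: [528.0, 91.2, 162.4]
tcp_rot: [3.142, 0.0, 1.492]
ft_force: [0.8, 2.2, 1.7]
opening: 0.005
grip_force: 0.7
```

Call:
jog_arm(
  targets=[
    {"turn":[0,0,0],"slide":[-1,-13,-7],"claw":0},
    {"turn":[0,0,0],"slide":[-1,-12,-12],"claw":0},
    {"turn":[0,0,0],"slide":[-1,-7,-8],"claw":0},
    {"turn":[0,0,0],"slide":[0,-5,-4],"claw":0},
    {"turn":[0,0,0],"slide":[0,-3,0],"claw":0},
  ],
)

```text
t: 20.58
eef_pos: [524.4, 55.4, 129.5]
tcp_rot: [-3.139, -0.006, 1.49]
ft_force: [9.6, 49.1, -25.9]
opening: 0.001
grip_force: 25.0
```

The bar is on its closed stop. I back off it and lift clear.

Call:
jog_arm(
  targets=[
    {"turn":[0,0,0],"slide":[0,9,3],"claw":0},
    {"turn":[0,0,0],"slide":[0,3,30],"claw":0},
    {"turn":[0,0,0],"slide":[0,0,60],"claw":0},
    {"turn":[0,0,0],"slide":[0,-10,60],"claw":0},
    {"turn":[0,0,0],"slide":[0,-55,30],"claw":0},
  ],
)

```text
t: 21.2
eef_pos: [525.4, -0.5, 318.0]
tcp_rot: [3.138, 0.0, 1.496]
ft_force: [1.0, -0.4, -1.1]
opening: 0.006
grip_force: 0.0
```

Call:
jog_arm(
  targets=[
    {"turn":[0,0,0],"slide":[0,-60,0],"claw":0},
    {"turn":[0,0,0],"slide":[0,-60,0],"claw":0},
    {"turn":[0,0,0],"slide":[0,-60,0],"claw":0},
    {"turn":[0,0,0],"slide":[0,-60,0],"claw":0},
    {"turn":[0,0,0],"slide":[0,-20,0],"claw":0},
  ],
)

```text
t: 21.82
eef_pos: [524.3, -264.1, 314.2]
tcp_rot: [-3.141, 0.0, 1.489]
ft_force: [0.7, 0.4, 0.3]
opening: 0.004
grip_force: 0.0
```

```bash
python3 - <<'E'
from h import *
print(state()["ft_force"])
for n in("scene","side"):
    c=read_camera(n)
    print([(np.round(r["xy"],1).tolist(),round(r["conf"],2)) for r in look_for("cover_bar",n)[:2]])
    if n=="scene":
        old=np.load("scene1.npz")["frame"]
        d=np.hstack([old[60:260,240:440],c["frame"][60:260,240:440]]);cv2.imwrite("pics/c7.png",cv2.resize(d,(800,400)))
E
```

```text
[0.74058355 0.37906947 0.30371041]
[]
[([342.8, 141.8], 0.95)]
```

View pics/c7.png

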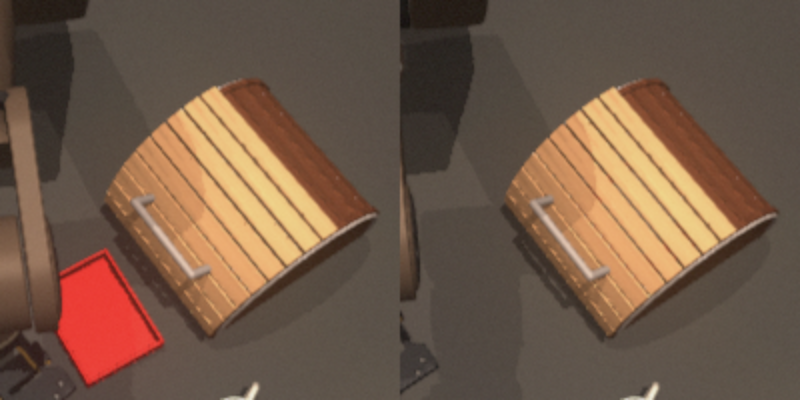

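The bar sits at the same pixels as in the first closed view, within 1 px where 0.06 rad would show as about 5 px. The cover is closed, so I hand in.

```bash
python3 -c "
from cell import *
print(job_done())"
```

```text
the job is handed in; nothing more can be done
None
```

I've handed the job in at about 22 s; no verdict came back. The last pictures show the cover closed, and before closing, the dispenser upright in the caddy at the stop. The mug, bottle and jar were never approached.

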